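# Stack terracotta ware on the kiln shelves

### The arm

A 6-joint arm with a two-finger parallel gripper is mounted at the origin on the work surface. World frame = base frame: x ahead of the robot, y to its left, z up, the work surface at z = 0. Lengths are in m, angles in rad, forces in N, time in s.
With the tool pointing down it reaches from about 0.275 to 0.725 m from the base axis. Payload 5.6 kg.
Tool frame: the origin (TCP) lies on the mounting face of the last link; the fingertips stand 173 mm ahead of it and the grasp point (between the pads) lies 155 mm ahead of it; z points along the fingers, y is the direction in which the jaws open and shut (so a half turn about z gives the same grasp; the last joint's range is limited). The gripper opens to 85 mm and grips with 20 to 120 N. Pads are 22 mm wide; open, the fingers measure 114 mm over their backs; the gripper's body (76 mm by 85 mm) begins 54 mm behind the grasp point. The pads swing forward as they close: fully open they stand 13 mm farther back than shut.
Start: joints at [0.285, 0.255, 0.108, 0, -1.424, -0.285], TCP at [0.55, 0, 0.405] pointing down, gripper open.
Joint ranges: [-2.95, 2.95], [-1.21, 1.97], [-1.09, 1.5], [-2.87, 1.71], [-2.94, -0.07], [-3.05, 3.05]. Speed limits (rad/s): [2.57, 2.57, 3.14, 3.14, 3.14, 3.14].

### API

Orientations are given as a unit quaternion [x, y, z, w].
In Python, from bench import ctrl, camera, get_calibration, order gives the robot as it stands.
- The arm moves only by the tool jog_arm, never from a script. Its argument "series" is a list of rows, each a list of 7 numbers: the shift along the tool's x, y, z in cm, then the turn, a rotation vector about the tool's x, y, z in degrees, then the opening, from 0 (shut) to 1 (fully open). A call has 1 to 10 rows; each row is the pose to reach, as a shift and turn from the pose measured when the call began, along the tool's axes at that moment; what a row does not reach only later rows make up. A row lasts 1/8 s, in which the tool goes at most 62.5 mm and 10.7 degrees, less where a joint would pass 70% of its speed; a pose out of reach is approached as far as the arm can. A call with a gripper value outside its range is refused whole. The fingers move at their own pace and stop on an object; "force" is the grip in N (left out, the last holds). Time passes only in rows, so rows that repeat a pose let the fingers close. It gives the time, the measured TCP pose, the force and the opening at its end, in the units of the state.
- ctrl.observe(): the state, without advancing time (a new reading comes with each control period).
- camera(name): name is "scene" or "side" or "wrist"; returns (picture, depth): 480x640x3 uint8, blue, green, red; 480x640 float32, m along the optical axis (not along the pixel's ray), 0 where there is no reading.
- get_calibration(name): a dict with "fx", "fy", "cx", "cy" (pixels), "distortion" ([k1, k2, p1, p2, k3] as OpenCV has them; the pictures are not rectified), "T" (4x4, takes a point from camera to world coordinates). Camera axes: x right, y down, z forward; pixel columns grow to the right and rows downward; lengths in m; the calibration is good to about 2 mm. A picture is of the moment at which its call begins: read the wrist's pose just before it. get_calibration takes no time and is no camera call; for the wrist camera it gives the pose at the moment of the call.
- order.sign_off(): hands the job in, once; it reports no verdict.
The state is a dict: "t": time; "q": joint angles; "qd": joint speeds; "joint_efforts": joint torques, N m; "ee_pos": TCP position; "tcp_rot": TCP orientation; "wrist_force": force on the tool from outside, world axes, zero at the start; "wrist_torque": the same for the moment, N m; "finger_gap": opening from 0.0 (shut) to 1.0 (fully open).
Only numpy, scipy, OpenCV 4.12 (cv2) and the standard library are available. Lean on these libraries where they do the work, as an engineer would, in place of code of your own. Each camera call takes 0.05 s, during which the arm holds its last target.

### The job

Stack the terracotta ware for the kiln, working from the bottom up and finishing the round shelf first: the round dish in the middle of the round kiln shelf, the beaker standing in the dish, and the lid seated on the beaker with its knob up. Then put the square pot in the middle of the square kiln shelf with its sides parallel to the shelf's, and stand the vase in it. Set each piece down upright without dropping it, let go of everything, and leave the red cup, the wooden puck and the plaster mould where they stand.

Things in the scene. Friction and masses are not known exactly. Their poses are not given: they have to be found in the camera images.
- round_shelf: Round kiln shelf: flat grey disc, 130 mm across, 12 mm thick, fixed to the table. Origin at the centre of its underside (on the table), z up; its top is at z = 12 mm.
- square_shelf: Square kiln shelf: flat grey slab 120 x 120 mm, 12 mm thick, fixed to the table. Origin at the centre of its underside, z up, x and y parallel to its sides; its top is at z = 12 mm.
- dish: Low round open terracotta dish with straight sides: 68 mm outside diameter, 32 mm high, wall 5 mm (mouth 58 mm across), floor 6 mm thick. About 130 g. Origin at the centre of its underside, z up. Grip it across the outside.
- beaker: Tall straight open terracotta beaker: 44 mm outside diameter, 75 mm high, wall 4 mm (mouth 36 mm across), floor 6 mm thick. About 120 g. Origin at the centre of its underside, z up. Standing in the dish its upper 49 mm stick out above the dish's rim.
- lid: Round terracotta lid, knob up: a flange 54 mm across and 6 mm thick (8 to 14 mm above the origin), below it a plug 22 mm across and 8 mm deep that goes into the beaker's mouth, above it a cylindrical knob 22 mm across reaching to 42 mm above the origin. About 60 g. Origin at the centre of the plug's underside, on which it stands on the table; z up. Seated, the flange rests on the beaker's rim.
- square_pot: Low square open terracotta pot with straight sides: 64 x 64 mm outside, 40 mm high, wall 5 mm (mouth 54 x 54 mm), floor 5 mm thick. About 160 g. Origin at the centre of its underside, z up, x and y parallel to its sides. Grip it across two facing sides.
- vase: Small terracotta bud vase, 80 mm high: round foot 36 mm across, belly 46 mm across at 20 mm height, straight cylindrical neck 28 mm across from 45 mm up to the top. About 120 g. Origin at the centre of its underside, z up. Standing in the square pot it sticks out 45 mm above the pot's rim, so grip it by the neck.
- cup: Bystander, to be left alone: red plastic cup, about 68 mm across at the rim, 70 mm high, loose. Origin at the centre of its underside, z up.
- puck: Bystander, to be left alone: plain pale wooden puck, 48 mm across, 30 mm high, loose, between the two shelves. Origin at the centre of its underside, z up.
- mould: Bystander, to be left alone: white plaster mould block 60 (x) x 90 (y) x 40 mm high with a brown round patch on top, loose, at the far side. Origin at the centre of its underside, z up.

How it is judged:
On the way, in this order (a step that is already met when the one before it is completed fails the run):
1. the dish stands in the middle of the round shelf, released (horizontal distance between dish and round_shelf below 0.015 m and z of dish in the frame of round_shelf between 0.007 and 0.017 m and angle between dish's own z axis and vertical below 0.12 rad and contact force between the fingers and dish below 0.1 N and linear speed of dish below 0.03 m/s), for 0.2 s.
2. the beaker stands in the dish on the round shelf, released (horizontal distance between dish and round_shelf below 0.015 m and z of dish in the frame of round_shelf between 0.007 and 0.017 m and angle between each of dish, beaker's own z axis and vertical below 0.12 rad and horizontal distance between beaker and dish below 0.01 m and z of beaker in the frame of dish between 0.001 and 0.011 m and contact force between the fingers and beaker below 0.1 N and linear speed of beaker below 0.03 m/s), for 0.2 s.
3. the lid is seated on the beaker, released (horizontal distance between dish and round_shelf below 0.015 m and z of dish in the frame of round_shelf between 0.007 and 0.017 m and angle between each of dish, beaker, lid's own z axis and vertical below 0.12 rad and horizontal distance between beaker and dish below 0.01 m and z of beaker in the frame of dish between 0.001 and 0.011 m and horizontal distance between lid and beaker below 0.01 m and z of lid in the frame of beaker between 0.062 and 0.072 m and contact force between the fingers and lid below 0.1 N and linear speed of lid below 0.03 m/s), for 0.2 s.
4. the square pot stands in the middle of the square shelf, sides parallel, released (horizontal distance between square_pot and square_shelf below 0.015 m and z of square_pot in the frame of square_shelf between 0.007 and 0.017 m and angle between square_pot's own z axis and vertical below 0.12 rad and (angle between the x axis of square_pot and the x axis of square_shelf, either way round below 0.22 rad or angle between the x axis of square_pot and the y axis of square_shelf, either way round below 0.22 rad) and contact force between the fingers and square_pot below 0.1 N and linear speed of square_pot below 0.03 m/s), for 0.2 s.
5. the vase stands in the square pot, released (horizontal distance between square_pot and square_shelf below 0.015 m and z of square_pot in the frame of square_shelf between 0.007 and 0.017 m and angle between each of square_pot, vase's own z axis and vertical below 0.12 rad and (angle between the x axis of square_pot and the x axis of square_shelf, either way round below 0.22 rad or angle between the x axis of square_pot and the y axis of square_shelf, either way round below 0.22 rad) and horizontal distance between vase and square_pot below 0.014 m and z of vase in the frame of square_pot between 0 and 0.01 m and contact force between the fingers and vase below 0.1 N and linear speed of vase below 0.03 m/s), for 0.2 s.
At the end, for the whole second after the job is handed in: Dish within 15 mm of the round shelf's centre, beaker in it and lid on that within 10 mm; square pot within 15 mm of the square shelf's centre, sides parallel within 12 degrees, vase in it within 14 mm. All seated within 5 mm in height, upright within 7 degrees, released, at rest (all of step 3 and all of step 5 and contact force between the fingers and dish below 0.1 N and linear speed of each of dish, beaker, square_pot below 0.03 m/s and contact force between the fingers and beaker below 0.1 N and contact force between the fingers and square_pot below 0.1 N); the robot touches nothing.
It fails at once if the cup is moved more than 20 mm (distance of cup from where it was at the start of the episode above 0.02 m).
It fails at once if the puck is moved more than 20 mm (distance of puck from where it was at the start of the episode above 0.02 m).
It fails at once if the mould is moved more than 20 mm (distance of mould from where it was at the start of the episode above 0.02 m).
It fails at once if a piece of ware is dropped (falls free by some 35 mm, reaching 0.8 m/s) ((linear speed of dish above 0.8 m/s and contact force between the fingers and dish below 0.05 N) or (linear speed of beaker above 0.8 m/s and contact force between the fingers and beaker below 0.05 N) or (linear speed of lid above 0.8 m/s and contact force between the fingers and lid below 0.05 N) or (linear speed of square_pot above 0.8 m/s and contact force between the fingers and square_pot below 0.05 N) or (linear speed of vase above 0.8 m/s and contact force between the fingers and vase below 0.05 N)).
It also fails if it takes over 122 s, if anything falls off the work surface, if the arm or the gripper's body presses on something with over 40 N, if the wrist force passes 120 N, or if a joint passes its speed limit or range.

## Working session

There is one attempt and no reset: what is moved stays moved. The work goes in short steps, Python scripts to look and compute and a tool call to move; the robot and the scene stay as the last step left them, time stands still between calls to the robot, and variables do not carry over. Pictures are saved under pics/ and viewed, and the job is handed in when it is done.

Besides the shell and the picture viewer there is one more tool, called as name(argument=value, ...), one argument or row to a line, values as JSON. jog_arm: Moves the arm, as the interface text tells. Its arguments: {"type":"object","properties":{"series":{"type":"array","items":{"type":"array","items":{"type":"number"}}},"force":{"type":"number"}},"required":["series"]}

```bash
mkdir -p pics; ls; python3 - <<'E'
from bench import ctrl,camera,get_calibration
import cv2,numpy as np
s=ctrl.observe();print({k:np.round(v,3) for k,v in s.items()})
for n in ["scene","side","wrist"]:
    c=get_calibration(n);print(n,c["fx"],c["cx"],c["cy"],c["distortion"],np.round(c["T"],3).tolist())
    p,d=camera(n);cv2.imwrite(f"pics/{n}0.png",p);np.savez(f"pics/{n}0.npz",p=p,d=d,T=c["T"])
E
```

```text
pics
{'t': np.float64(0.0), 'q': array([ 0.285,  0.256,  0.107, -0.   , -1.424, -0.285]), 'qd': array([-0.001, -0.001,  0.001, -0.   ,  0.001, -0.001]), 'joint_efforts': array([-0.0000e+00, -3.8663e+01,  2.3793e+01,  5.3650e+00, -6.0000e-03,
       -0.0000e+00]), 'ee_pos': array([0.55 , 0.   , 0.404]), 'tcp_rot': array([-0.707,  0.707,  0.001, -0.001]), 'wrist_force': array([0.374, 0.654, 0.591]), 'wrist_torque': array([ 0.05 ,  0.013, -0.012]), 'finger_gap': np.float64(0.995)}
scene 612.9824935733916 312.16653645089485 249.02235386313748 [-0.07164997  0.          0.          0.          0.        ] [[-0.339, 0.567, -0.75, 1.427], [0.94, 0.19, -0.282, 0.317], [-0.017, -0.801, -0.598, 0.7], [0.0, 0.0, 0.0, 1.0]]
side 598.7965170392857 319.26715483412363 237.85402856013806 [-0.03673984  0.          0.          0.          0.        ] [[0.816, -0.351, 0.459, -0.023], [-0.578, -0.495, 0.648, -0.856], [-0.0, -0.795, -0.607, 0.829], [0.0, 0.0, 0.0, 1.0]]
wrist 337.9623674755466 320.65163751273417 235.14519131027228 [-0.00973427  0.          0.          0.          0.        ] [[-1.0, 0.001, -0.001, 0.549], [0.0, 0.96, 0.282, -0.071], [0.001, 0.282, -0.96, 0.374], [0.0, 0.0, 0.0, 1.0]]
```

View pics/scene0.png

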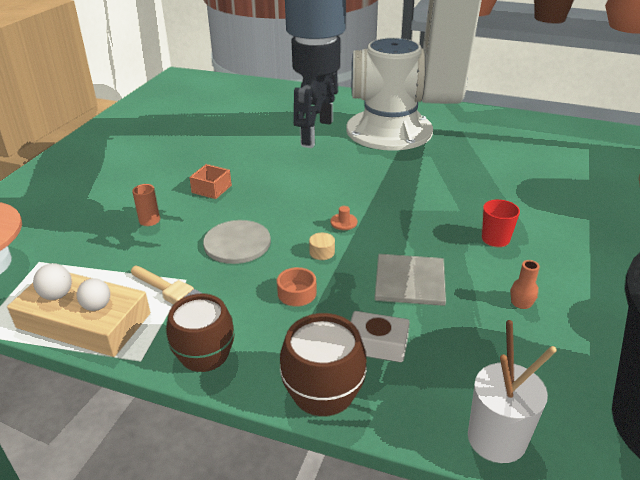

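View pics/side0.png

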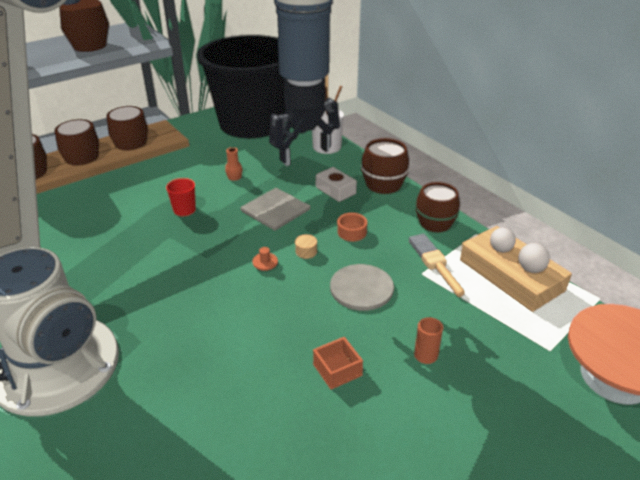

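View pics/wrist0.png

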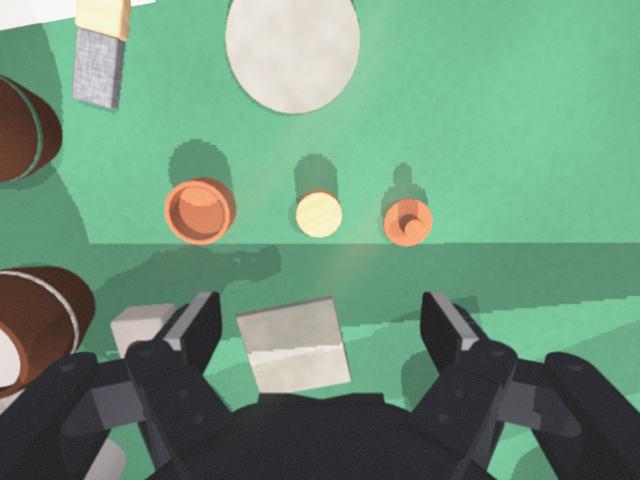

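The scene view (px) shows:
- beaker (147,205), square pot (211,181), lid (344,219), dish (297,287), vase (525,285)
- round shelf (237,241), square shelf (411,279)
- puck (322,246), cup (500,223), mould (380,335)

The side view shows all of these too. Next I measure them in both views.

```bash
cat > h.py <<'E'
import cv2,numpy as np
from bench import ctrl,camera,get_calibration
def cal(n):
    c=get_calibration(n);K=np.array([[c["fx"],0,c["cx"]],[0,c["fy"],c["cy"]],[0,0,1]]);return K,np.array(c["distortion"]),np.array(c["T"])
def rays(px,K,D):
    return cv2.undistortPoints(np.float64(px).reshape(-1,1,2),K,D).reshape(-1,2)
def onplane(px,c,z):
    K,D,T=c;r=rays(px,K,D);d=np.c_[r,np.ones(len(r))]@T[:3,:3].T;o=T[:3,3]
    return o+d*((z-o[2])/d[:,2])[:,None]
def cloud(mask,d,c):
    K,D,T=c;m=mask&(d>0.05);v,u=np.nonzero(m);r=rays(np.c_[u,v],K,D);z=d[v,u]
    P=np.c_[r*z[:,None],z]@T[:3,:3].T+T[:3,3];return P
def comps(mask,amin=120):
    n,l,s,ce=cv2.connectedComponentsWithStats(mask.astype(np.uint8));return [(l==i,s[i],ce[i]) for i in range(1,n) if s[i][4]>amin]
def colmask(p,k):
    h,s,v=[x.astype(int) for x in cv2.split(cv2.cvtColor(p,cv2.COLOR_BGR2HSV))]
    if k=="terra": return ((h<15)|(h>172))&(s>90)&(v>60)
    if k=="grey": return (s<50)&(v>60)
    if k=="wood": return (h>14)&(h<30)&(s>60)&(v>120)
E
cat > m.py <<'E'
from h import *
for n in ["scene","side"]:
    f=np.load(f"pics/{n}0.npz");p,d=f["p"],f["d"];c=cal(n)
    for k in ["terra","grey","wood"]:
        for m,s,ce in comps(colmask(p,k)):
            P=cloud(m,d,c)
            if len(P)<80: continue
            md=np.median(P,0)
            if not(0.2<md[0]<0.9 and abs(md[1])<0.6 and md[2]<0.12): continue
            zt=np.percentile(P[:,2],98)
            Q=P[P[:,2]>zt-0.008][:,:2].astype(np.float32)
            (x,y),r=cv2.minEnclosingCircle(Q); rc=cv2.minAreaRect(Q)
            print(n,k,s[:4],s[4],"ztop %.3f"%zt,"circ %.3f %.3f r%.3f"%(x,y,r),"rect",np.round(rc[0],3),np.round(rc[1],3),round(rc[2],1))
E
python3 m.py
```

```text
scene terra [190 164  42  35] 1046 ztop 0.041 circ 0.410 -0.299 r0.046 rect [ 0.409 -0.3  ] [0.067 0.07 ] 82.9
scene terra [133 184  27  42] 832 ztop 0.076 circ 0.563 -0.365 r0.024 rect [ 0.563 -0.365] [0.047 0.041] 35.8
scene terra [482 199  38  48] 1449 ztop 0.070 circ 0.404 0.313 r0.037 rect [0.403 0.315] [0.068 0.068] 42.7
scene terra [  0 203  22  47] 746 ztop 0.085 circ 0.757 -0.549 r0.077 rect [ 0.747 -0.538] [0.153 0.038] 42.3
scene terra [331 206  26  24] 426 ztop 0.043 circ 0.457 0.022 r0.012 rect [0.456 0.022] [0.021 0.02 ] 34.0
scene terra [511 260  28  49] 929 ztop 0.082 circ 0.577 0.375 r0.016 rect [0.578 0.378] [0.026 0.03 ] 73.9
scene terra [277 268  39  38] 1273 ztop 0.033 circ 0.678 0.007 r0.037 rect [0.679 0.006] [0.07  0.067] 41.9
scene terra [167 294  66  62] 2133 ztop 0.092 circ 0.863 -0.077 r0.044 rect [ 0.863 -0.077] [0.085 0.086] 21.5
scene terra [366 318  25  18] 334 ztop 0.044 circ 0.753 0.171 r0.020 rect [0.754 0.171] [0.037 0.037] 34.3
scene terra [173 344  57  28] 563 ztop 0.044 circ 0.885 -0.065 r0.042 rect [ 0.895 -0.059] [0.024 0.083] 31.0
scene grey 
[... 2728 characters left out ...]
.581 0.179 r0.084 rect [0.581 0.182] [0.124 0.125] 13.2
side grey [409 234  29  24] 361 ztop 0.021 circ 0.767 -0.136 r0.038 rect [ 0.767 -0.136] [0.065 0.04 ] 75.6
side grey [330 264  64  47] 2376 ztop 0.016 circ 0.576 -0.161 r0.067 rect [ 0.576 -0.161] [0.132 0.127] 54.6
side grey [422 268  32  25] 294 ztop 0.005 circ 0.722 -0.236 r0.046 rect [ 0.716 -0.235] [0.09  0.039] 73.3
side wood [460 226 112  85] 4070 ztop 0.053 circ 0.857 -0.313 r0.112 rect [ 0.858 -0.31 ] [0.204 0.115] 90.0
side wood [295 234  22  25] 447 ztop 0.034 circ 0.549 0.007 r0.026 rect [0.551 0.004] [0.048 0.044] 56.7
side wood [422 250  42  47] 654 ztop 0.023 circ 0.736 -0.232 r0.070 rect [ 0.738 -0.233] [0.14 0.04] 73.4
```

```bash
cat >> h.py <<'E'
from scipy.spatial.transform import Rotation as R
def go(xyz,yaw=0.0):
    """shift/turn from present pose to TCP xyz, tool down, jaw line (tool y) at yaw deg from world x (mod 180)"""
    s=ctrl.observe();p=s["ee_pos"];r=R.from_quat(s["tcp_rot"])
    b=R.from_quat([-.70710678,.70710678,0,0])
    t=R.from_euler("z",yaw,degrees=True)*b
    print("t %.2f"%s["t"],"p",np.round(p,4),"shift cm",np.round(r.inv().apply(np.array(xyz)-p)*100,2),"turn",np.round((r.inv()*t).as_rotvec(degrees=True),2),"F",np.round(s["wrist_force"],1),"gap %.3f"%s["finger_gap"])
E
python3 - <<'E'
from h import *
s=ctrl.observe();r=R.from_quat(s["tcp_rot"])
f=np.load("pics/wrist0.npz");d=f["d"];c=cal("wrist")
P=cloud((d<0.25),d,c);Q=r.inv().apply(P-s["ee_pos"])*1000
for sgn in(-1,1):
    q=Q[(Q[:,1]*sgn>20)&(Q[:,2]>60)];print(sgn,q[:,2].max(),np.percentile(q[:,2],99),q[q[:,2]>np.percentile(q[:,2],97)].mean(0))
go([.6785,.0055,.26]);go([.6785,.0055,.172])
E
```

```text
-1 160.2237377871206 153.3321201517779 [  2.63932269 -43.5595022  151.88156296]
1 160.05882713460946 153.38772492038296 [  2.6663723   45.38889861 151.7721597 ]
t 0.15 p [0.5499 0.     0.404 ] shift cm [ -0.55 -12.88  14.38] turn [ 0.08 -0.   -0.01] F [-1.1  0.4 -0. ] gap 0.999
t 0.15 p [0.5499 0.     0.404 ] shift cm [ -0.55 -12.89  23.18] turn [ 0.08 -0.   -0.01] F [-1.1  0.4 -0. ] gap 0.999
```

jog_arm(
  series=[
    [-0.2,-4.5,5,0,0,0,1],
    [-0.55,-9,10,0,0,0,1],
    [-0.55,-12.9,15,0,0,0,1],
    [-0.55,-12.9,19,0,0,0,1],
    [-0.55,-12.9,22,0,0,0,1],
    [-0.55,-12.9,23.3,0,0,0,1],
    [-0.55,-12.9,23.3,0,0,0,1],
    [-0.55,-12.9,23.3,0,0,0,1],
  ],
  force=40,
)

```text
t: 1.15
ee_pos: [0.6792, 0.0056, 0.1729]
tcp_rot: [0.707, -0.707, 0.001, -0.001]
wrist_force: [0.3, -0.6, 0.8]
finger_gap: 0.998
```

```bash
python3 - <<'E'
from h import *
go([.6785,.0055,.171])
p,d=camera("side");cv2.imwrite("pics/side1.png",cv2.resize(p[120:320,230:500],None,fx=2.5,fy=2.5))
E
```

```text
t 1.15 p [0.6792 0.0056 0.1729] shift cm [0.01 0.07 0.19] turn [-0.1   0.01  0.02] F [ 0.3 -0.6  0.8] gap 0.998
```

View pics/side1.png

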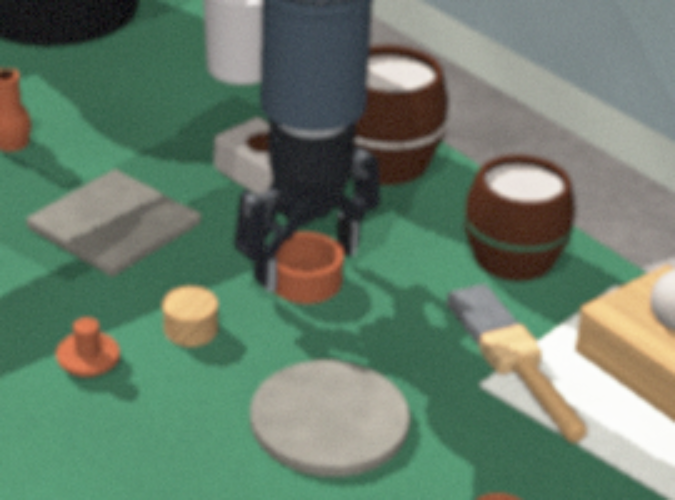

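The fingers straddle the dish (crop px about 308,268), so I close on it.

jog_arm(
  series=[
    [0,0.1,0.2,0,0,0,0.7],
    [0,0.1,0.2,0,0,0,0.5],
    [0,0.1,0.2,0,0,0,0.5],
    [0,0.1,0.2,0,0,0,0.5],
    [0,0.1,-0.5,0,0,0,0.5],
    [0,0.1,-2,0,0,0,0.5],
    [0,0.1,-5,0,0,0,0.5],
    [0,0.1,-6,0,0,0,0.5],
  ],
  force=40,
)

```text
t: 2.2
ee_pos: [0.6787, 0.0056, 0.2359]
tcp_rot: [0.707, -0.707, 0.002, -0.003]
wrist_force: [0.2, -0.1, -1.4]
finger_gap: 0.793
```

```bash
python3 - <<'E'
from h import *
go([.577,-.158,.24])
go([.577,-.158,.183])
p,d=camera("wrist");cv2.imwrite("pics/w1.png",p)
c=cal("wrist");m=colmask(p,"terra")&(d>0)
P=cloud(m,d,c);s=ctrl.observe();Q=R.from_quat(s["tcp_rot"]).inv().apply(P-s["ee_pos"])
k=(abs(Q[:,0])<.05)&(abs(Q[:,1])<.05)&(Q[:,2]<.2);q=Q[k]
print(len(q),q.min(0),q.max(0)); t=q[q[:,2]<np.percentile(q[:,2],2)+.008];print(cv2.minEnclosingCircle(t[:,:2].astype(np.float32)))
E
```

```text
t 2.20 p [0.6787 0.0056 0.2359] shift cm [16.36 10.18 -0.49] turn [-0.37  0.05  0.03] F [ 0.2 -0.1 -1.4] gap 0.793
t 2.20 p [0.6787 0.0056 0.2359] shift cm [16.36 10.21  5.21] turn [-0.37  0.05  0.03] F [ 0.2 -0.1 -1.4] gap 0.793
24250 [-0.02955233 -0.03350146  0.09715548] [0.03465426 0.03521166 0.17061152]
((-0.0009097083238884807, 0.000661536876577884), 0.03572749346494675)
```

View pics/w1.png

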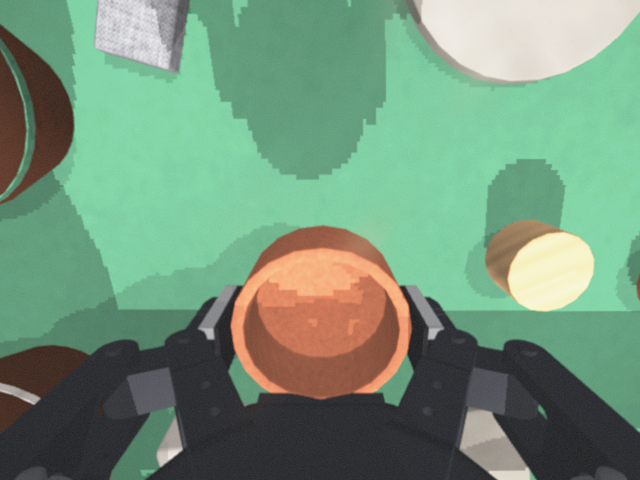

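The dish is held centred within 1 mm (wrist px 321,325). Now I carry it to the round shelf.

jog_arm(
  series=[
    [2.5,1.5,0,-0.2,0,0,0.5],
    [6,4,0,-0.4,0,0,0.5],
    [10,6.5,0,-0.4,0,0,0.5],
    [14,9,0,-0.4,0,0,0.5],
    [16.4,10.2,0.5,-0.4,0,0,0.5],
    [16.4,10.2,2.5,-0.4,0,0,0.5],
    [16.4,10.2,4.2,-0.4,0,0,0.5],
    [16.4,10.2,4.9,-0.4,0,0,0.5],
    [16.4,10.2,5.1,-0.4,0,0,0.5],
    [16.4,10.2,5.1,-0.4,0,0,0.5],
  ],
)

```text
t: 3.5
ee_pos: [0.5772, -0.1583, 0.185]
tcp_rot: [0.707, -0.707, -0.0, -0.0]
wrist_force: [-1.2, -0.2, 2.7]
finger_gap: 0.799
```

```bash
python3 - <<'E'
from h import *
go([.577,-.158,.183])
E
```

```text
t 3.50 p [ 0.5772 -0.1583  0.185 ] shift cm [-0.03  0.02  0.2 ] turn [0.   0.03 0.05] F [-1.2 -0.2  2.7] gap 0.799
```

jog_arm(
  series=[
    [0,0,0.1,0,0,0,0.5],
    [0,0,0.1,0,0,0,0.5],
    [0,0,0.0,0,0,0,0.85],
    [0,0,0,0,0,0,1],
    [0,0,0,0,0,0,1],
    [0,0,0,0,0,0,1],
    [0,0,-2,0,0,0,1],
    [0,0,-5,0,0,0,1],
    [0,0,-9,0,0,0,1],
  ],
)

```text
t: 4.62
ee_pos: [0.5768, -0.1583, 0.2749]
tcp_rot: [0.707, -0.707, -0.001, 0.001]
wrist_force: [1.3, -0.2, 0.5]
finger_gap: 1.002
```

```bash
cat > chk.py <<'E'
import sys
from h import *
tag=sys.argv[1]
for n in ["scene","side"]:
    p,d=camera(n);c=cal(n);cv2.imwrite(f"pics/{n}_{tag}.png",p)
    for k in ["terra","grey"]:
        for m,s,ce in comps(colmask(p,k),60):
            P=cloud(m,d,c)
            if len(P)<50: continue
            md=np.median(P,0)
            if not(0.2<md[0]<0.8 and abs(md[1])<0.45 and md[2]<0.16): continue
            zt=np.percentile(P[:,2],98)
            Q=P[P[:,2]>zt-0.008][:,:2].astype(np.float32)
            (x,y),r=cv2.minEnclosingCircle(Q); rc=cv2.minAreaRect(Q)
            print(n,k,"px",np.round(ce),"ztop %.3f"%zt,"circ %.3f %.3f r%.3f"%(x,y,r),"rect",np.round(rc[1],3),round(rc[2],1))
E
python3 chk.py 2; python3 - <<'E'
from h import *
go([.5615,-.367,.26]);go([.5615,-.367,.21])
E
```

```text
scene terra px [199. 184.] ztop 0.165 circ 0.648 -0.163 r0.009 rect [0.018 0.005] 59.9
scene terra px [227. 182.] ztop 0.171 circ 0.611 -0.142 r0.004 rect [0.007 0.004] 15.0
scene terra px [146. 204.] ztop 0.076 circ 0.562 -0.364 r0.025 rect [0.047 0.041] 45.6
scene terra px [499. 222.] ztop 0.070 circ 0.404 0.316 r0.036 rect [0.071 0.065] 3.8
scene terra px [344. 219.] ztop 0.043 circ 0.456 0.021 r0.015 rect [0.026 0.02 ] 31.5
scene terra px [235. 232.] ztop 0.045 circ 0.577 -0.158 r0.038 rect [0.071 0.067] 9.0
scene terra px [525. 287.] ztop 0.082 circ 0.576 0.380 r0.016 rect [0.026 0.028] 62.8
scene terra px [378. 326.] ztop 0.044 circ 0.755 0.170 r0.020 rect [0.037 0.038] 2.0
scene grey px [237. 246.] ztop 0.014 circ 0.578 -0.155 r0.067 rect [0.117 0.129] 30.8
scene grey px [410. 279.] ztop 0.015 circ 0.584 0.185 r0.084 rect [0.125 0.119] 12.3
scene grey px [173. 280.] ztop 0.021 circ 0.733 -0.206 r0.024 rect [0.048 0.012] 88.9
scene grey px [383. 337.] ztop 0.044 circ 0.785 0.174 r0.072 rect [0.134 0.089] 5.5
side terra px [233. 165.] ztop 0.083 circ 0.574 0.375 r0.015 rect [0.0
[... 485 characters left out ...]
.547 -0.143 r0.007 rect [0.015 0.001] 63.8
side grey px [275. 208.] ztop 0.017 circ 0.582 0.179 r0.085 rect [0.124 0.127] 12.1
side grey px [421. 244.] ztop 0.022 circ 0.767 -0.137 r0.037 rect [0.067 0.04 ] 74.4
side grey px [349. 244.] ztop 0.162 circ 0.530 -0.172 r0.005 rect [0.009 0.004] 8.7
side grey px [361. 292.] ztop 0.016 circ 0.575 -0.159 r0.068 rect [0.125 0.128] 41.6
side grey px [436. 278.] ztop 0.005 circ 0.724 -0.236 r0.044 rect [0.038 0.086] 7.4
t 4.72 p [ 0.5786 -0.1588  0.2801] shift cm [20.82  1.76  2.02] turn [-0.51 -0.08  0.09] F [-0.3  0.7  0.2] gap 0.998
t 4.72 p [ 0.5786 -0.1588  0.2801] shift cm [20.81  1.81  7.02] turn [-0.51 -0.08  0.09] F [-0.3  0.7  0.2] gap 0.998
```

View pics/side_2.png

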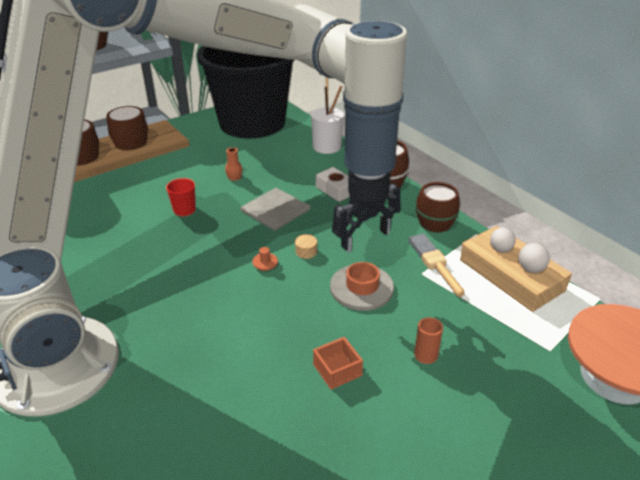

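The dish sits centred on the round shelf (side px 362,278), within about 2 mm. The beaker is next.

jog_arm(
  series=[
    [5,0.5,0,-0.3,0,0,1],
    [10,1,0,-0.5,0,0,1],
    [15,1.8,0,-0.5,0,0,1],
    [20.8,1.9,1,-0.5,0,0,1],
    [20.8,1.9,3,-0.5,0,0,1],
    [20.8,1.9,5.5,-0.5,0,0,1],
    [20.8,1.9,7.3,-0.5,0,0,1],
    [20.8,1.9,7.3,-0.5,0,0,1],
    [20.8,1.9,7.3,-0.5,0,0,0.6],
    [20.8,1.9,7.3,-0.5,0,0,0.3],
  ],
  force=35,
)

```text
t: 5.98
ee_pos: [0.5611, -0.3669, 0.2086]
tcp_rot: [0.708, -0.706, 0.002, 0.0]
wrist_force: [-1.3, -0.2, -0.1]
finger_gap: 0.603
```

jog_arm(
  series=[
    [0,0,0,0,0,0,0.3],
    [0,0,0,0,0,0,0.3],
    [0,0,0,0,0,0,0.3],
    [0,0,-1,0,0,0,0.3],
    [0,0,-4,0,0,0,0.3],
    [0,0,-7,0,0,0,0.3],
    [0,0,-7,0,0,0,0.3],
    [0,0,-7,0,0,0,0.3],
  ],
)

```text
t: 6.98
ee_pos: [0.5606, -0.3666, 0.278]
tcp_rot: [0.708, -0.706, 0.001, 0.0]
wrist_force: [-1.2, 0.1, -1.4]
finger_gap: 0.51
```

```bash
cat > held.py <<'E'
import sys
from h import *
p,d=camera("wrist");cv2.imwrite(f"pics/w{sys.argv[1]}.png",p)
c=cal("wrist");s=ctrl.observe();r=R.from_quat(s["tcp_rot"])
P=cloud(colmask(p,"terra"),d,c);Q=r.inv().apply(P-s["ee_pos"])*1000
q=Q[(abs(Q[:,0])<50)&(abs(Q[:,1])<50)&(Q[:,2]<float(sys.argv[2]))]
print("n",len(q),"min",np.round(q.min(0)),"max",np.round(q.max(0)))
z0=np.percentile(q[:,2],2);t=q[q[:,2]<z0+6];(x,y),rr=cv2.minEnclosingCircle(t[:,:2].astype(np.float32));print("rim tool mm z %.1f"%z0,"centre %.1f %.1f r %.1f"%(x,y,rr),"world",np.round(s["ee_pos"]+r.apply([x/1000,y/1000,z0/1000]),4))
E
python3 held.py 2 200; python3 - <<'E'
from h import *
go([.5775,-.159,.30]);go([.5775,-.159,.226])
E
```

```text
n 14824 min [-23. -21.  97.] max [ 21.  23. 200.]
rim tool mm z 132.5 centre -1.8 1.2 r 23.2 world [ 0.5594 -0.3649  0.1449]
t 7.03 p [ 0.5606 -0.3665  0.2774] shift cm [-20.75  -1.73  -2.28] turn [-0.03 -0.07  0.1 ] F [ 0.3 -1.2 -1.5] gap 0.514
t 7.03 p [ 0.5606 -0.3665  0.2774] shift cm [-20.76  -1.73   5.12] turn [-0.03 -0.07  0.1 ] F [ 0.3 -1.2 -1.5] gap 0.514
```

View pics/w2.png

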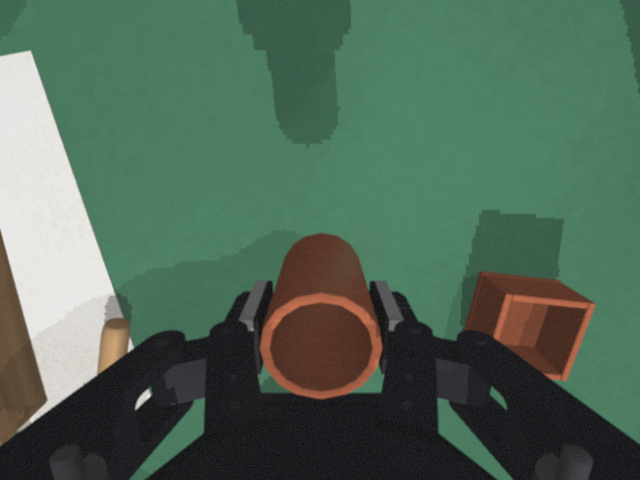

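The beaker is held straight (rim px 321,345), about 2 mm off centre along tool x. I move it over the dish.

jog_arm(
  series=[
    [-3,-0.3,-0.5,0,0,0,0.3],
    [-7,-0.7,-0.7,0,0,0,0.3],
    [-12,-1,-0.7,0,0,0,0.3],
    [-17,-1.5,-0.5,0,0,0,0.3],
    [-20,-1.7,0,0,0,0,0.3],
    [-20.6,-1.7,0.5,0,0,0,0.3],
    [-20.6,-1.7,2,0,0,0,0.3],
    [-20.6,-1.7,3.8,0,0,0,0.3],
    [-20.6,-1.7,4.9,0,0,0,0.3],
    [-20.6,-1.7,5,0,0,0,0.3],
  ],
)

```text
t: 8.28
ee_pos: [0.5769, -0.1615, 0.2265]
tcp_rot: [0.707, -0.707, 0.0, 0.001]
wrist_force: [0.4, 1.0, -0.3]
finger_gap: 0.515
```

```bash
python3 - <<'E'
from h import *
go([.5775,-.1605,.226])
p,d=camera("wrist");cv2.imwrite("pics/w3.png",p)
E
```

```text
t 8.28 p [ 0.5769 -0.1615  0.2265] shift cm [-0.1  -0.06  0.05] turn [ 0.03 -0.09  0.05] F [ 0.4  1.  -0.3] gap 0.515
```

View pics/w3.png

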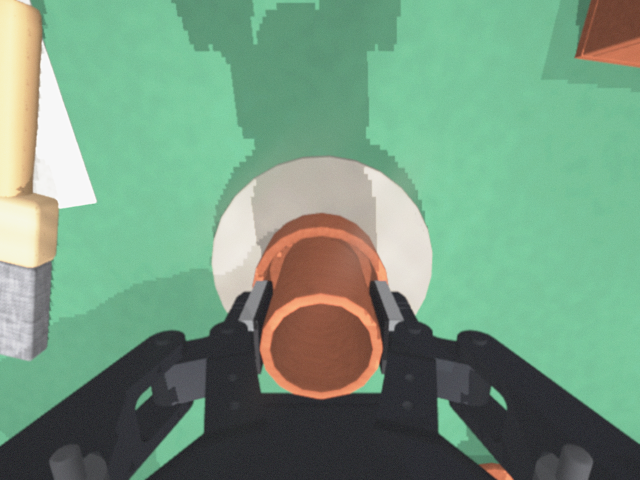

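The beaker is inside the dish, so I lower it and release.

jog_arm(
  series=[
    [-0.1,0,0.1,0,0,0,0.3],
    [-0.1,0,0.15,0,0,0,0.3],
    [-0.1,0,0.15,0,0,0,0.6],
    [-0.1,0,0.1,0,0,0,0.85],
    [-0.1,0,0.1,0,0,0,0.85],
    [-0.1,0,0.1,0,0,0,0.85],
    [-0.1,0,-2,0,0,0,0.85],
    [-0.1,0,-5,0,0,0,0.85],
    [-0.1,0,-9,0,0,0,0.85],
    [-0.1,0,-9,0,0,0,0.85],
  ],
)

```text
t: 9.57
ee_pos: [0.5779, -0.1605, 0.3204]
tcp_rot: [0.708, -0.707, 0.003, -0.002]
wrist_force: [-0.5, -0.4, 0.6]
finger_gap: 0.855
```

```bash
python3 chk.py 3|grep terra; python3 - <<'E'
from h import *
go([.455,.019,.26]);go([.455,.019,.192])
E
```

```text
scene terra px [209. 183.] ztop 0.042 circ 0.516 -0.243 r0.154 rect [0.306 0.085] 26.6
scene terra px [234. 224.] ztop 0.093 circ 0.579 -0.159 r0.023 rect [0.046 0.042] 45.2
scene terra px [499. 222.] ztop 0.071 circ 0.404 0.315 r0.037 rect [0.072 0.065] 3.4
scene terra px [344. 219.] ztop 0.042 circ 0.457 0.022 r0.012 rect [0.022 0.02 ] 53.4
scene terra px [525. 287.] ztop 0.081 circ 0.576 0.377 r0.016 rect [0.027 0.028] 52.3
scene terra px [378. 326.] ztop 0.044 circ 0.754 0.171 r0.020 rect [0.037 0.038] 81.4
side terra px [233. 165.] ztop 0.083 circ 0.573 0.376 r0.017 rect [0.029 0.028] 9.2
side terra px [182. 196.] ztop 0.072 circ 0.402 0.313 r0.037 rect [0.073 0.066] 78.8
side terra px [265. 259.] ztop 0.044 circ 0.452 0.019 r0.014 rect [0.023 0.021] 32.1
side terra px [363. 273.] ztop 0.094 circ 0.577 -0.163 r0.023 rect [0.044 0.041] 61.5
side terra px [338. 362.] ztop 0.042 circ 0.406 -0.304 r0.045 rect [0.068 0.065] 83.6
t 9.68 p [ 0.5769 -0.1602  0.3166] shift cm [-17.93  12.18   5.64] turn [-0.02 -0.06  0.04] F [ 0.4 -0.5 -0.9] gap 0.849
t 9.68 p [ 0.5769 -0.1602  0.3166] shift cm [-17.94  12.18  12.44] turn [-0.02 -0.06  0.04] F [ 0.4 -0.5 -0.9] gap 0.849
```

View pics/side_3.png

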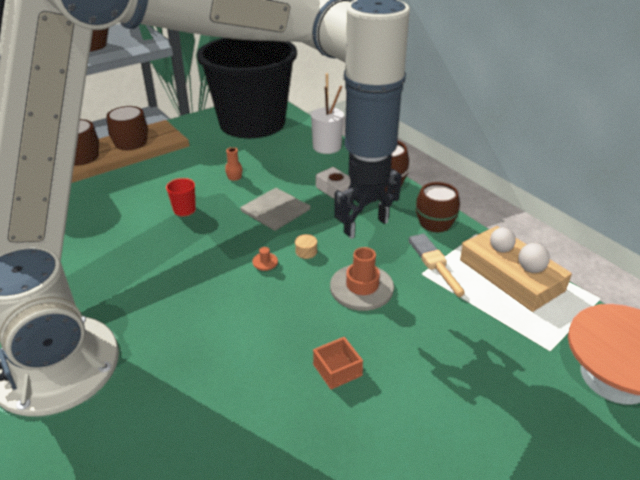

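The beaker stands in the dish (rim at z 0.093, side px 363,255). Now the lid.

jog_arm(
  series=[
    [-4,3,0,0,0,0,0.6],
    [-9,6.5,1,0,0,0,0.6],
    [-14,10,3,0,0,0,0.6],
    [-18,12.2,5.5,0,0,0,0.6],
    [-18,12.2,9,0,0,0,0.6],
    [-18,12.2,11.5,0,0,0,0.6],
    [-18,12.2,12.3,0,0,0,0.6],
    [-18,12.2,12.3,0,0,0,0.6],
  ],
  force=30,
)

```text
t: 10.68
ee_pos: [0.4547, 0.0194, 0.193]
tcp_rot: [0.707, -0.707, 0.0, 0.001]
wrist_force: [0.5, 0.2, -0.2]
finger_gap: 0.599
```

```bash
python3 held.py 4 190; python3 - <<'E'
from h import *
go([.455,.020,.192])
E
```

```text
n 9012 min [-26. -25. 148.] max [ 26.  28. 183.]
rim tool mm z 149.8 centre -0.6 1.9 r 11.2 world [0.4533 0.0199 0.0439]
t 10.72 p [0.4551 0.0195 0.1937] shift cm [-0.05  0.01  0.17] turn [-0.03 -0.07  0.04] F [ 0.5  0.  -0.4] gap 0.608
```

View pics/w4.png

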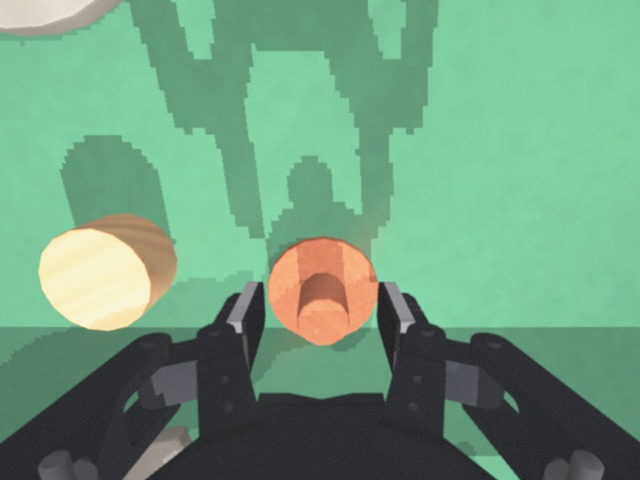

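The knob (px 325,318) is centred between the pads. I close and lift.

jog_arm(
  series=[
    [0,0.1,0,0,0,0,0.4],
    [0,0.1,0,0,0,0,0.15],
    [0,0.1,0,0,0,0,0.1],
    [0,0.1,0,0,0,0,0.1],
    [0,0.1,-0.5,0,0,0,0.1],
    [0,0.1,-3,0,0,0,0.1],
    [0,0.1,-7,0,0,0,0.1],
    [0,0.1,-11,0,0,0,0.1],
    [0,0.1,-12,0,0,0,0.1],
    [0,0.1,-12,0,0,0,0.1],
  ],
)

```text
t: 11.98
ee_pos: [0.4539, 0.0197, 0.3137]
tcp_rot: [0.707, -0.707, 0.001, -0.0]
wrist_force: [-0.5, 0.1, -1.8]
finger_gap: 0.243
```

```bash
python3 held.py 5 190; python3 - <<'E'
from h import *
go([.578,-.161,.31]);go([.578,-.161,.278])
E
```

```text
n 6769 min [-26. -25. 148.] max [ 26.  28. 184.]
rim tool mm z 151.1 centre -1.4 1.5 r 12.0 world [0.452  0.0208 0.1617]
t 12.03 p [0.4536 0.0196 0.3128] shift cm [ 18.06 -12.43   0.29] turn [ 0.06 -0.06  0.02] F [-0.2  1.4 -1.1] gap 0.243
t 12.03 p [0.4536 0.0196 0.3128] shift cm [ 18.06 -12.44   3.49] turn [ 0.06 -0.06  0.02] F [-0.2  1.4 -1.1] gap 0.243
```

View pics/w5.png

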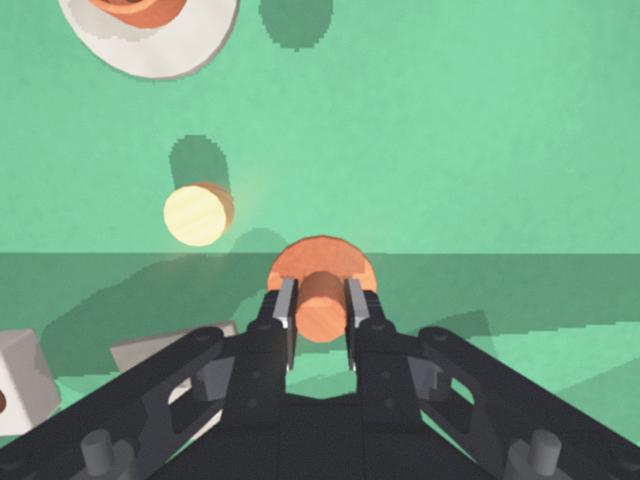

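jog_arm(
  series=[
    [3,-2,-0.5,0,0,0,0.1],
    [7,-5,-0.7,0,0,0,0.1],
    [11,-8,-0.7,0,0,0,0.1],
    [15,-10.5,-0.7,0,0,0,0.1],
    [17.5,-12,-0.5,0,0,0,0.1],
    [18,-12.4,0,0,0,0,0.1],
    [18,-12.4,1,0,0,0,0.1],
    [18,-12.4,2,0,0,0,0.1],
    [18,-12.4,2,0,0,0,0.1],
  ],
)

```text
t: 13.15
ee_pos: [0.577, -0.1595, 0.2916]
tcp_rot: [0.708, -0.707, -0.001, 0.001]
wrist_force: [-0.3, 1.0, -0.9]
finger_gap: 0.244
```

```bash
python3 - <<'E'
from h import *
go([.5775,-.1605,.278])
for n in["scene","side"]:
    p,d=camera(n);u=(190,150) if n=="scene" else (300,190)
    cv2.imwrite(f"pics/{n}6.png",cv2.resize(p[u[1]:u[1]+130,u[0]:u[0]+130],None,fx=4,fy=4))
E
python3 -c "
import cv2,numpy as np
cv2.imwrite('pics/c6.png',cv2.resize(np.hstack([cv2.imread('pics/scene6.png'),cv2.imread('pics/side6.png')]),(800,400)))"
```

```text
t 13.15 p [ 0.577  -0.1595  0.2916] shift cm [ 0.1  -0.05  1.36] turn [ 0.2  -0.03  0.07] F [-0.3  1.  -0.9] gap 0.244
```

View pics/c6.png

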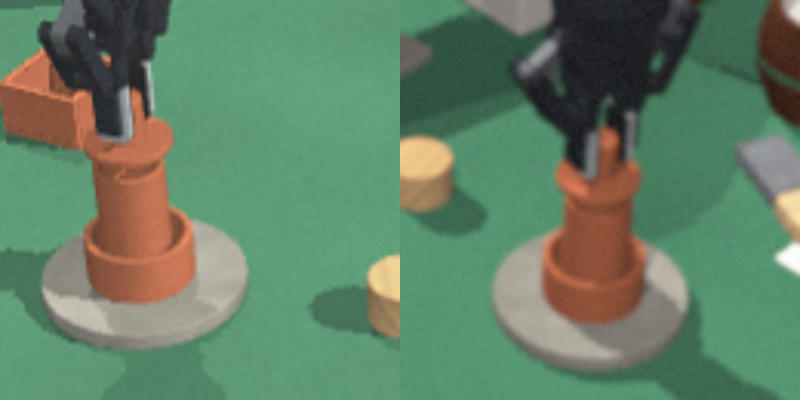

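The lid hovers over the beaker and is aligned in both views (left px 130,148; right px 600,185). I lower it and let go.

jog_arm(
  series=[
    [0.1,0,0.6,0.2,0,0,0.1],
    [0.1,0,1.1,0.2,0,0,0.1],
    [0.1,0,1.3,0.2,0,0,0.1],
    [0.1,0,1.4,0.2,0,0,0.1],
    [0.1,0,1.45,0.2,0,0,0.1],
  ],
)

```text
t: 13.88
ee_pos: [0.5777, -0.161, 0.2796]
tcp_rot: [0.708, -0.707, 0.002, -0.001]
wrist_force: [-2.7, 0.7, 6.5]
finger_gap: 0.245
```

```bash
python3 - <<'E'
from h import *
go([.5775,-.1605,.278])
E
```

```text
t 13.88 p [ 0.5777 -0.161   0.2796] shift cm [-0.05  0.02  0.16] turn [-0.22 -0.11  0.08] F [-2.7  0.7  6.5] gap 0.245
```

jog_arm(
  series=[
    [0,0,0,0,0,0,0.35],
    [0,0,0,0,0,0,0.6],
    [0,0,0,0,0,0,0.6],
    [0,0,0,0,0,0,0.6],
    [0,0,-2,0,0,0,0.6],
    [0,0,-6,0,0,0,0.6],
    [0,0,-9,0,0,0,0.6],
    [0,0,-9,0,0,0,0.6],
    [0,0,-9,0,0,0,0.6],
  ],
)

```text
t: 15.0
ee_pos: [0.5771, -0.1607, 0.3688]
tcp_rot: [0.708, -0.707, 0.001, -0.001]
wrist_force: [0.5, 0.2, -1.0]
finger_gap: 0.598
```

```bash
python3 chk.py 7|grep terra; python3 - <<'E'
from h import *
go([.407,-.303,.25],-6.7);go([.407,-.303,.171],-6.7)
E
python3 -c "
import cv2,numpy as np
a=cv2.imread('pics/scene_7.png')[150:280,170:300];b=cv2.imread('pics/side_7.png')[190:320,300:430]
cv2.imwrite('pics/c7.png',cv2.resize(np.hstack([a,b]),(800,400)))"
```

```text
scene terra px [224. 205.] ztop 0.125 circ 0.580 -0.159 r0.011 rect [0.022 0.02 ] 25.6
scene terra px [499. 222.] ztop 0.071 circ 0.404 0.314 r0.037 rect [0.066 0.07 ] 74.2
scene terra px [525. 287.] ztop 0.082 circ 0.577 0.378 r0.015 rect [0.027 0.027] 57.0
scene terra px [378. 326.] ztop 0.044 circ 0.755 0.170 r0.020 rect [0.038 0.037] 63.9
side terra px [233. 165.] ztop 0.083 circ 0.574 0.376 r0.017 rect [0.03  0.026] 59.8
side terra px [182. 196.] ztop 0.072 circ 0.403 0.311 r0.037 rect [0.07  0.067] 61.2
side terra px [363. 269.] ztop 0.128 circ 0.578 -0.165 r0.013 rect [0.021 0.019] 81.3
side terra px [338. 362.] ztop 0.042 circ 0.407 -0.302 r0.045 rect [0.069 0.064] 82.6
t 15.10 p [ 0.5771 -0.1607  0.3683] shift cm [14.19 17.05 11.82] turn [-0.09 -0.08  6.78] F [-0.2 -0.1 -0. ] gap 0.599
t 15.10 p [ 0.5771 -0.1607  0.3683] shift cm [14.17 17.06 19.72] turn [-0.09 -0.08  6.78] F [-0.2 -0.1 -0. ] gap 0.599
```

View pics/c7.png

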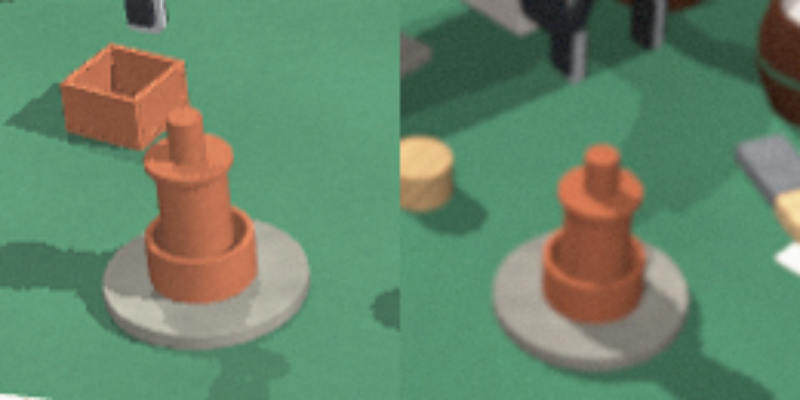

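The round stack is seated and upright (knob top z about 0.127, right px 602,158). Now the square pot.

jog_arm(
  series=[
    [3,4,0,0,0,2,0.8],
    [7,8.5,1,0,0,4,1],
    [11,13,3,0,0,6.8,1],
    [14.2,17,6,0,0,6.8,1],
    [14.2,17,10,0,0,6.8,1],
    [14.2,17,13,0,0,6.8,1],
    [14.2,17,13,0,0,6.8,1],
    [14.2,17,13,0,0,6.8,1],
  ],
  force=40,
)

```text
t: 16.1
ee_pos: [0.408, -0.3033, 0.2392]
tcp_rot: [-0.665, 0.747, -0.002, 0.0]
wrist_force: [1.0, 0.7, -0.0]
finger_gap: 1.0
```

```bash
cat > rect.py <<'E'
import sys
from h import *
p,d=camera("wrist");cv2.imwrite(f"pics/w{sys.argv[1]}.png",p);c=cal("wrist");s=ctrl.observe()
P=cloud(colmask(p,"terra"),d,c);zt=float(sys.argv[2]);q=P[abs(P[:,2]-zt)<.007]
r=cv2.minAreaRect(q[:,:2].astype(np.float32));print(len(q),r)
m=colmask(p,"grey")
E
python3 rect.py 8 .042;python3 - <<'E'
from h import *
go([.407,-.303,.175],-6.7)
E
```

```text
5792 ((0.4619278013706207, -0.24300505220890045), (0.2470158338546753, 0.08769959211349487), 47.04731750488281)
t 16.15 p [ 0.4082 -0.3033  0.2395] shift cm [-0.03  0.15  6.45] turn [-0.21 -0.13  0.02] F [ 0.6  0.3 -0.5] gap 0.999
```

View pics/w8.png

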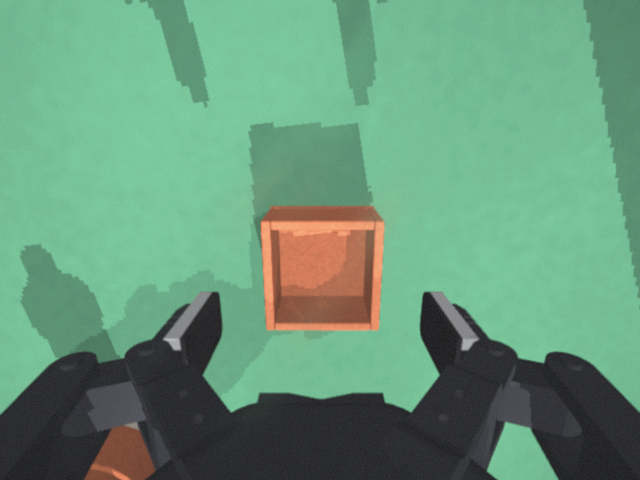

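The pot (px 322,270) is square to the jaws and centred between them. I descend, close and lift.

jog_arm(
  series=[
    [0,0.1,3,-0.2,0,0,1],
    [0,0.1,5.5,-0.2,0,0,1],
    [0,0.1,6.5,-0.2,0,0,1],
    [0,0.1,6.5,-0.2,0,0,1],
    [0,0.1,6.5,-0.2,0,0,0.7],
    [0,0.1,6.5,-0.2,0,0,0.5],
    [0,0.1,6.5,-0.2,0,0,0.5],
    [0,0.1,6.5,-0.2,0,0,0.5],
    [0,0.1,6.5,-0.2,0,0,0.5],
  ],
)

```text
t: 17.27
ee_pos: [0.408, -0.3036, 0.1759]
tcp_rot: [-0.665, 0.747, -0.002, -0.0]
wrist_force: [-0.3, 1.2, 6.7]
finger_gap: 0.741
```

jog_arm(
  series=[
    [0,0,-0.5,0,0,0,0.5],
    [0,0,-2,0,0,0,0.5],
    [0,0,-5,0,0,0,0.5],
    [0,0,-9,0,0,0,0.5],
    [0,0,-12,0,0,0,0.5],
    [0,0,-12,0,0,0,0.5],
    [0,0,-12,0,0,0,0.5],
  ],
)

```text
t: 18.15
ee_pos: [0.4073, -0.303, 0.2955]
tcp_rot: [-0.665, 0.747, -0.001, -0.0]
wrist_force: [-0.2, 0.6, -2.0]
finger_gap: 0.744
```

```bash
python3 held.py 9 175;python3 - <<'E'
from h import *
go([.5825,.182,.28],12.5)
E
```

```text
n 28191 min [-32. -47.  88.] max [ 30.  34. 175.]
rim tool mm z 134.6 centre 1.9 -3.3 r 44.9 world [ 0.4104 -0.3055  0.1604]
t 18.20 p [ 0.4073 -0.3029  0.295 ] shift cm [-50.21 -11.76   1.39] turn [ -0.02  -0.13 -19.18] F [-0.2 -0.4 -3.1] gap 0.744
```

View pics/w9.png

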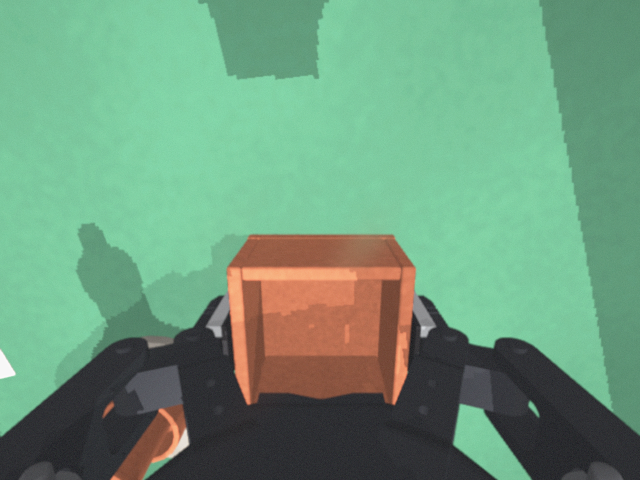

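The pot is held square. I carry it over to the square shelf, staying high and on the near side of the finished stack.

jog_arm(
  series=[
    [-3,0,-1,0,0,0,0.5],
    [-8,0,-3,0,0,-1,0.5],
    [-13,0,-4,0,0,-3,0.5],
    [-18.5,-1,-4,0,0,-6,0.5],
    [-24,-2,-4,0,0,-9,0.5],
    [-29.5,-4,-4,0,0,-12,0.5],
    [-35,-6,-4,0,0,-15,0.5],
    [-40,-8,-4,0,0,-17,0.5],
    [-45,-10,-3.5,0,0,-19,0.5],
    [-48,-11,-3,0,0,-19.2,0.5],
  ],
)

```text
t: 19.45
ee_pos: [0.5729, 0.1633, 0.3218]
tcp_rot: [0.781, -0.625, 0.0, 0.002]
wrist_force: [-0.7, -0.7, -1.4]
finger_gap: 0.743
```

jog_arm(
  series=[
    [0,0,0,0,0,0,0.5],
    [0,0,0,0,0,0,0.5],
    [0,0,0,0,0,0,0.5],
  ],
)

```text
t: 19.82
ee_pos: [0.5726, 0.1624, 0.3219]
tcp_rot: [0.78, -0.625, 0.0, 0.002]
wrist_force: [0.0, -0.7, -1.7]
finger_gap: 0.745
```

```bash
python3 - <<'E'
from h import *
go([.5825,.182,.22],12.5)
go([.5825,.182,.188],12.5)
p,d=camera("wrist");cv2.imwrite("pics/w10.png",p)
p,d=camera("side");c=cal("side")
for m,s,ce in comps(colmask(p,"grey")):
    P=cloud(m,d,c);print(ce,cv2.minAreaRect(P[:,:2].astype(np.float32)) if len(P) and abs(np.median(P[:,0])-.58)<.1 else "")
E
```

```text
t 19.82 p [0.5726 0.1624 0.3219] shift cm [-1.73 -1.43 10.18] turn [ 0.2  -0.19  0.07] F [ 0.  -0.7 -1.7] gap 0.745
t 19.82 p [0.5726 0.1624 0.3219] shift cm [-1.74 -1.44 13.38] turn [ 0.2  -0.19  0.07] F [ 0.  -0.7 -1.7] gap 0.745
[360.94117095 137.92631426] 
[270.3164557   91.74683544] ((0.5567574501037598, 0.13847093284130096), (0.04462880641222, 0.06602688133716583), 50.60497283935547)
[386.26395939 148.79441624] 
[335.74049946 184.19001086] 
[439.29787234 192.5106383 ] 
[274.88424242 208.24545455] ((0.5793611407279968, 0.18804532289505005), (0.12312902510166168, 0.1388351172208786), 12.339044570922852)
[421.45682451 243.69359331] 
[360.76961484 292.25249643] ((0.5708870887756348, -0.16012302041053772), (0.12490112334489822, 0.13536004722118378), 32.01015090942383)
[436.42955326 278.31958763] 
[608.34282018 389.95213454]
```

View pics/w10.png

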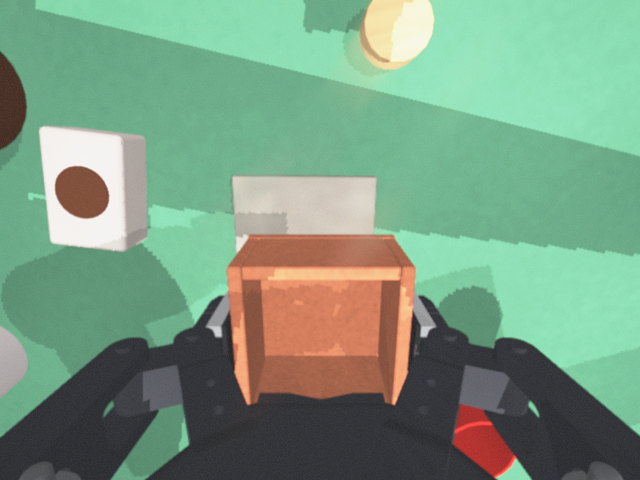

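The pot and shelf edges are parallel (shelf px 305,205). I lower it.

jog_arm(
  series=[
    [-1,-0.8,1,0.2,0,0,0.5],
    [-1.75,-1.45,4,0.2,0,0,0.5],
    [-1.75,-1.45,8,0.2,0,0,0.5],
    [-1.75,-1.45,11,0.2,0,0,0.5],
    [-1.75,-1.45,12.5,0.2,0,0,0.5],
    [-1.75,-1.45,13.1,0.2,0,0,0.5],
    [-1.75,-1.45,13.3,0.2,0,0,0.5],
    [-1.75,-1.45,13.3,0.2,0,0,0.5],
  ],
)

```text
t: 20.92
ee_pos: [0.5831, 0.1824, 0.1902]
tcp_rot: [0.78, -0.625, 0.002, -0.0]
wrist_force: [-0.2, 0.9, -1.1]
finger_gap: 0.741
```

```bash
python3 - <<'E'
from h import *
go([.5825,.182,.188],12.5)
E
```

```text
t 20.93 p [0.5831 0.1824 0.1902] shift cm [0.03 0.07 0.22] turn [-0.15 -0.14  0.08] F [-0.2  0.9 -1.1] gap 0.741
```

jog_arm(
  series=[
    [0,0,0.15,-0.1,0,0,0.5],
    [0,0,0.25,-0.1,0,0,0.5],
    [0,0,0.3,-0.1,0,0,0.5],
  ],
)

```text
t: 21.3
ee_pos: [0.5833, 0.1825, 0.1879]
tcp_rot: [0.78, -0.625, 0.002, 0.0]
wrist_force: [-2.9, 0.2, 5.4]
finger_gap: 0.744
```

It has touched down (5 N at the expected height), so I release and retreat.

jog_arm(
  series=[
    [0,0,0,0,0,0,0.85],
    [0,0,0,0,0,0,1],
    [0,0,0,0,0,0,1],
    [0,0,0,0,0,0,1],
    [0,0,-2,0,0,0,1],
    [0,0,-6,0,0,0,1],
    [0,0,-10,0,0,0,1],
    [0,0,-12,0,0,0,1],
    [0,0,-12,0,0,0,1],
  ],
)

```text
t: 22.42
ee_pos: [0.5834, 0.1829, 0.3098]
tcp_rot: [0.78, -0.625, 0.002, -0.002]
wrist_force: [-0.0, -0.0, -0.6]
finger_gap: 1.005
```

```bash
python3 chk.py 11|grep -v "0.75\|0.73\|0.72"; python3 - <<'E'
from h import *
go([.5755,.376,.30],12.5);go([.5755,.376,.214],12.5)
E

```

```text
scene terra px [233. 220.] ztop 0.126 circ 0.580 -0.159 r0.013 rect [0.021 0.023] 58.7
scene terra px [499. 222.] ztop 0.071 circ 0.404 0.317 r0.038 rect [0.067 0.07 ] 64.6
scene terra px [412. 268.] ztop 0.054 circ 0.586 0.185 r0.044 rect [0.069 0.062] 11.6
scene terra px [525. 287.] ztop 0.082 circ 0.577 0.378 r0.015 rect [0.027 0.027] 59.0
scene grey px [237. 246.] ztop 0.014 circ 0.579 -0.155 r0.068 rect [0.12 0.13] 31.7
scene grey px [409. 284.] ztop 0.015 circ 0.583 0.185 r0.083 rect [0.125 0.119] 12.0
scene grey px [383. 337.] ztop 0.077 circ 0.842 0.162 r0.022 rect [0.043 0.01 ] 41.9
side terra px [233. 165.] ztop 0.083 circ 0.572 0.373 r0.016 rect [0.032 0.023] 62.5
side terra px [182. 196.] ztop 0.072 circ 0.401 0.312 r0.037 rect [0.072 0.065] 55.8
side terra px [275. 199.] ztop 0.054 circ 0.582 0.181 r0.043 rect [0.065 0.071] 11.1
side terra px [363. 269.] ztop 0.127 circ 0.576 -0.165 r0.011 rect [0.018 0.019] 1.5
side grey px [275. 214.] ztop 0.016 circ 0.579 0.178 r0.082 rect [0.126 0.123] 10.9
side grey px [421. 244.] ztop 0.022 circ 0.768 -0.137 r0.035 rect [0.065 0.04 ] 76.2
side grey px [361. 292.] ztop 0.016 circ 0.575 -0.160 r0.066 rect [0.121 0.129] 46.8
t 22.52 p [0.5827 0.1827 0.307 ] shift cm [-19.02  -3.5    0.66] turn [-0.03 -0.13  0.08] F [ 0.  -0.2 -0.5] gap 0.999
t 22.52 p [0.5827 0.1827 0.307 ] shift cm [-19.04  -3.5    9.26] turn [-0.03 -0.13  0.08] F [ 0.  -0.2 -0.5] gap 0.999
```

View pics/scene_11.png

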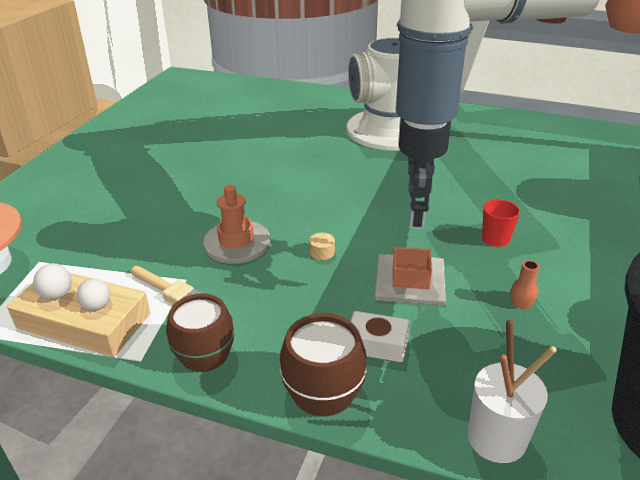

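The pot is centred on its shelf (scene px 412,268), about 1–3 mm off with the sides parallel within 1°. The vase is last.

jog_arm(
  series=[
    [-4,-0.7,0,0,0,0,0.6],
    [-9,-1.7,0,0,0,0,0.6],
    [-14,-2.6,0,0,0,0,0.6],
    [-19,-3.5,0,0,0,0,0.6],
    [-19,-3.5,3,0,0,0,0.6],
    [-19,-3.5,6,0,0,0,0.6],
    [-19,-3.5,8,0,0,0,0.6],
    [-19,-3.5,8.9,0,0,0,0.6],
    [-19,-3.5,8.9,0,0,0,0.6],
  ],
  force=35,
)

```text
t: 23.65
ee_pos: [0.5754, 0.3754, 0.2165]
tcp_rot: [0.78, -0.625, 0.001, 0.002]
wrist_force: [-0.9, 0.8, 0.2]
finger_gap: 0.601
```

```bash
python3 held.py 12 165;python3 - <<'E'
from h import *
go([.5755,.376,.218],12.5)
E
```

```text
n 4714 min [-17. -13. 134.] max [ 11.  14. 165.]
rim tool mm z 134.6 centre -3.2 0.6 r 14.5 world [0.5746 0.3783 0.083 ]
t 23.70 p [0.5757 0.3756 0.2176] shift cm [-0.04  0.01 -0.04] turn [-0.03 -0.15  0.08] F [-0.4  0.1 -0.1] gap 0.601
```

View pics/w12.png

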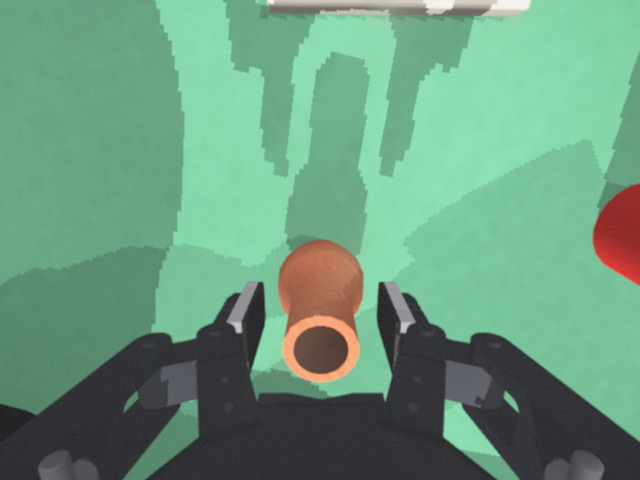

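The neck (px 321,348) is between the pads, about 2 mm off along tool x. I shift to correct that, then close and lift.

jog_arm(
  series=[
    [-0.2,0,0,0,0,0,0.6],
    [-0.2,0,0,0,0,0,0.4],
    [-0.2,0,0,0,0,0,0.15],
    [-0.2,0,0,0,0,0,0.15],
    [-0.2,0,0,0,0,0,0.15],
    [-0.2,0,-1,0,0,0,0.15],
    [-0.2,0,-4,0,0,0,0.15],
    [-0.2,0,-8,0,0,0,0.15],
    [-0.2,0,-8,0,0,0,0.15],
    [-0.2,0,-8,0,0,0,0.15],
  ],
)

```text
t: 24.95
ee_pos: [0.5749, 0.3776, 0.2972]
tcp_rot: [0.78, -0.625, 0.001, 0.001]
wrist_force: [-0.0, -0.7, -1.4]
finger_gap: 0.317
```

```bash
python3 held.py 13 160;python3 - <<'E'
from h import *
go([.584,.183,.30],12.5);go([.584,.183,.235],12.5)
E
```

```text
n 4777 min [-15. -13. 135.] max [ 14.  14. 160.]
rim tool mm z 136.3 centre -1.5 0.9 r 15.3 world [0.5735 0.3783 0.1601]
t 25.00 p [0.5749 0.3775 0.2964] shift cm [19.18  3.34 -0.29] turn [ 0.1  -0.19  0.06] F [-0.7 -0.4 -2.3] gap 0.317
t 25.00 p [0.5749 0.3775 0.2964] shift cm [19.16  3.33  6.21] turn [ 0.1  -0.19  0.06] F [-0.7 -0.4 -2.3] gap 0.317
```

View pics/w13.png

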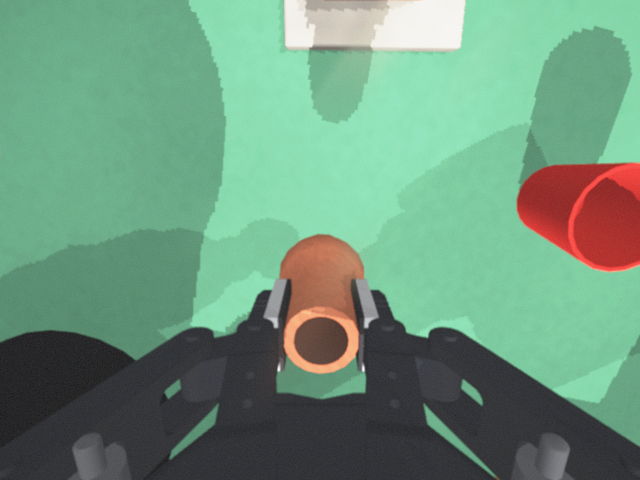

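jog_arm(
  series=[
    [3,0.5,-0.7,0,0,0,0.15],
    [7,1.2,-1,0,0,0,0.15],
    [12,2,-1,0,0,0,0.15],
    [16,2.8,-0.7,0,0,0,0.15],
    [18.5,3.2,0,0,0,0,0.15],
    [19.2,3.4,1,0,0,0,0.15],
    [19.2,3.4,1.8,0,0,0,0.15],
    [19.2,3.4,1.8,0,0,0,0.15],
    [19.2,3.4,1.8,0,0,0,0.15],
  ],
)

```text
t: 26.12
ee_pos: [0.5835, 0.1836, 0.2792]
tcp_rot: [0.781, -0.625, 0.001, 0.002]
wrist_force: [0.3, 0.4, 0.1]
finger_gap: 0.315
```

```bash
python3 - <<'E'
from h import *
go([.583,.1825,.234],12.5)
w,d=camera("wrist");cv2.imwrite("pics/w14.png",w)
a,d=camera("scene");b,d=camera("side")
cv2.imwrite('pics/c14.png',cv2.resize(np.hstack([a[190:320,345:475],b[130:260,210:340]]),(800,400)))
E
```

```text
t 26.12 p [0.5835 0.1836 0.2792] shift cm [0.08 0.07 4.52] turn [ 0.08 -0.2   0.14] F [0.3 0.4 0.1] gap 0.315
```

View pics/w14.png

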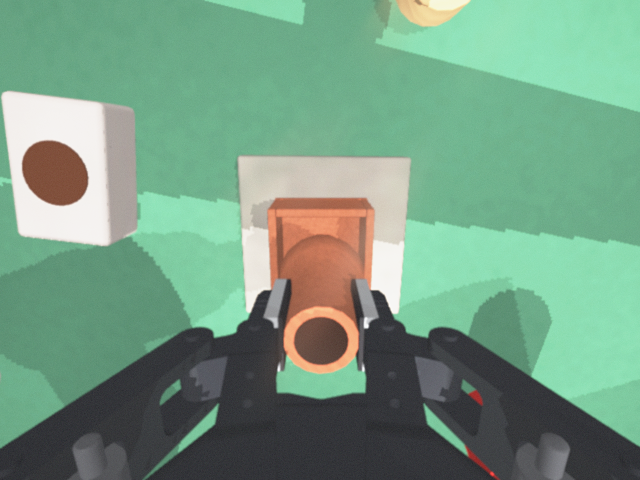

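View pics/c14.png

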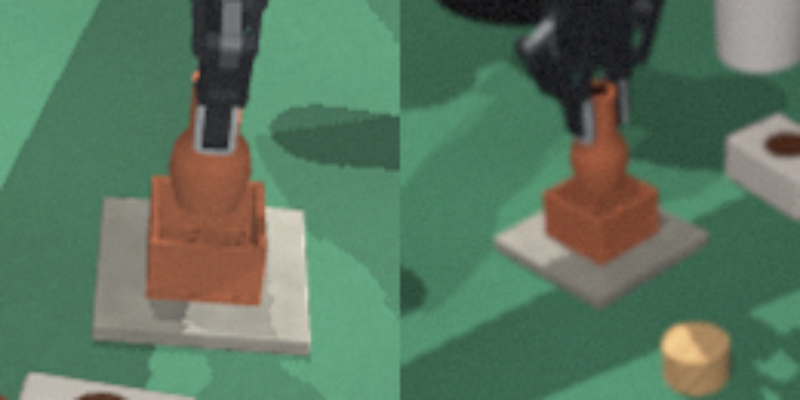

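The vase is centred over the pot in all three views (wrist px 321,340 against pot 321,245). I lower it slowly.

jog_arm(
  series=[
    [0.1,0,1,0,0,0,0.15],
    [0.1,0,2,0,0,0,0.15],
    [0.1,0,3,0,0,0,0.15],
    [0.1,0,3.8,0,0,0,0.15],
    [0.1,0,4.2,0,0,0,0.15],
    [0.1,0,4.4,0,0,0,0.15],
    [0.1,0,4.5,0,0,0,0.15],
  ],
)

```text
t: 27.15
ee_pos: [0.5837, 0.182, 0.2353]
tcp_rot: [0.781, -0.625, 0.001, 0.001]
wrist_force: [-3.5, -0.8, 7.3]
finger_gap: 0.315
```

Contact is at the expected height (z 0.235 against 0.234 predicted). I release and back off.

jog_arm(
  series=[
    [0,0,0,0,0,0,0.45],
    [0,0,0,0,0,0,0.6],
    [0,0,0,0,0,0,0.65],
    [0,0,0,0,0,0,0.65],
    [0,0,-2,0,0,0,0.65],
    [0,0,-6,0,0,0,0.65],
    [0,0,-11,0,0,0,0.65],
    [0,0,-13,0,0,0,0.65],
    [0,0,-13,0,0,0,0.65],
    [0,0,-13,0,0,0,0.65],
  ],
)

```text
t: 28.4
ee_pos: [0.5834, 0.1824, 0.3639]
tcp_rot: [0.781, -0.625, 0.001, 0.002]
wrist_force: [0.4, -0.8, -0.5]
finger_gap: 0.649
```

```bash
python3 chk.py 15|grep -v "0.73\|0.72"; python3 - <<'E'
import cv2,numpy as np
a=cv2.imread('pics/scene_15.png');b=cv2.imread('pics/side_15.png')
cv2.imwrite('pics/c15.png',cv2.resize(np.hstack([a[170:350,190:550],b[130:310,160:430]]),(800,230)))
E
```

```text
scene terra px [233. 220.] ztop 0.126 circ 0.580 -0.159 r0.013 rect [0.023 0.02 ] 34.6
scene terra px [499. 222.] ztop 0.070 circ 0.404 0.314 r0.038 rect [0.071 0.067] 19.8
scene terra px [412. 265.] ztop 0.097 circ 0.584 0.184 r0.016 rect [0.03  0.025] 33.4
scene terra px [378. 326.] ztop 0.044 circ 0.755 0.172 r0.020 rect [0.038 0.037] 40.3
scene grey px [237. 246.] ztop 0.014 circ 0.580 -0.158 r0.068 rect [0.12  0.129] 27.2
scene grey px [409. 284.] ztop 0.015 circ 0.583 0.184 r0.084 rect [0.125 0.119] 12.1
scene grey px [383. 337.] ztop 0.045 circ 0.784 0.173 r0.072 rect [0.132 0.089] 5.3
side terra px [275. 197.] ztop 0.098 circ 0.584 0.174 r0.016 rect [0.025 0.024] 80.3
side terra px [336. 177.] ztop 0.045 circ 0.753 0.167 r0.017 rect [0.03  0.031] 45.5
side terra px [182. 196.] ztop 0.072 circ 0.399 0.313 r0.038 rect [0.066 0.071] 11.1
side terra px [363. 269.] ztop 0.127 circ 0.576 -0.165 r0.012 rect [0.023 0.018] 50.8
side grey px [336. 184.] ztop 0.044 circ 0.753 0.167 r0.052 rect [0.065 0.096] 6.1
side grey px [275. 214.] ztop 0.016 circ 0.579 0.178 r0.082 rect [0.125 0.125] 10.9
side grey px [421. 244.] ztop 0.021 circ 0.766 -0.136 r0.036 rect [0.064 0.041] 74.5
side grey px [361. 292.] ztop 0.016 circ 0.577 -0.161 r0.067 rect [0.125 0.129] 48.0
```

View pics/c15.png

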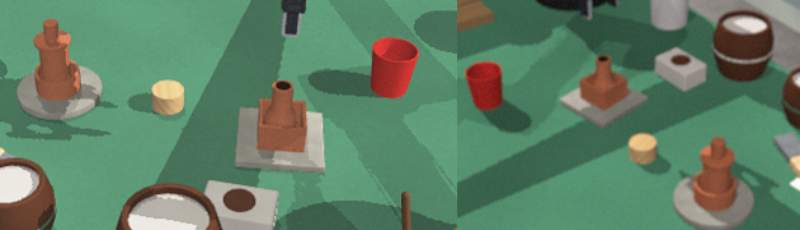

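View pics/scene_15.png

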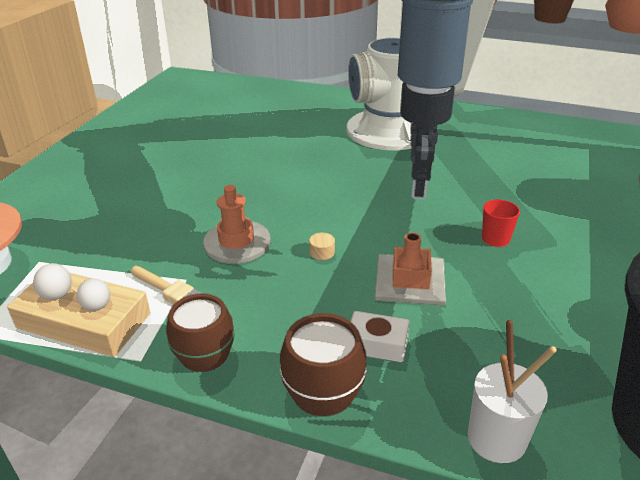

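Both stacks look upright. The two views disagree by 10 mm on the vase mouth's y (0.184 against 0.174), so I check with the wrist camera and a zoomed side view.

```bash
python3 - <<'E'
from h import *
w,d=camera("wrist");c=cal("wrist");P=cloud(colmask(w,"terra"),d,c)
q=P[(P[:,2]>.088)&(P[:,2]<.105)&(abs(P[:,0]-.583)<.04)&(abs(P[:,1]-.183)<.04)];print("vase mouth wrist",cv2.minEnclosingCircle(q[:,:2].astype(np.float32)))
q=P[(P[:,2]>.047)&(P[:,2]<.058)&(abs(P[:,0]-.583)<.06)&(abs(P[:,1]-.183)<.06)];print("pot rim",cv2.minAreaRect(q[:,:2].astype(np.float32)))
b,d=camera("side");c=cal("side");P=cloud(colmask(b,"terra"),d,c)
q=P[(P[:,2]>.088)&(P[:,2]<.105)&(abs(P[:,0]-.583)<.04)&(abs(P[:,1]-.183)<.04)];print("side",len(q),cv2.minEnclosingCircle(q[:,:2].astype(np.float32)))
cv2.imwrite("pics/c16.png",np.hstack([cv2.resize(w,(480,360)),cv2.resize(b[160:235,235:310],(320,360))]))
E
```

```text
vase mouth wrist ((0.5824827551841736, 0.18192338943481445), 0.014119060710072517)
pot rim ((0.582374632358551, 0.18453887104988098), (0.06342150270938873, 0.06285406649112701), 12.679919242858887)
side 68 ((0.5818017721176147, 0.17747196555137634), 0.013159064576029778)
```

View pics/c16.png

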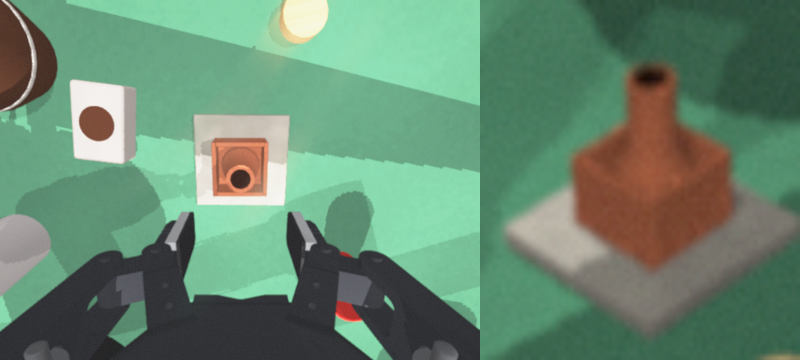

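The wrist camera puts the vase mouth within 3 mm of the pot's centre and the pot at 12.7°, against about 12° for the shelf. The vase looks upright, so I hand the job in.

```bash
python3 -c "
from bench import order,ctrl
print(ctrl.observe()['t']);print(order.sign_off())"
```

```text
28.6
the job is handed in; nothing more can be done
None
```

Both stacks are built and the job is handed in at t = 28.6 s. On the round shelf the dish holds the beaker with the lid on it, and on the square shelf the pot holds the vase. The gripper is open and clear above.

| Check | Result |
|---|---|
| Dish on the round shelf | within about 2 mm of centre, measured just after placing it |
| Round stack height | lid knob top at 0.126–0.127 m (0.127 m expected) |
| Square pot on its shelf | within about 1–3 mm of centre; sides at 12.7° against about 11–12° for the shelf |
| Vase in the pot | top at 0.097–0.098 m (0.097 m expected); mouth within 3 mm of the pot's centre by the wrist camera |
| Bystanders | cup and mould measured unchanged; puck looks unmoved in the pictures but was not re-measured |

**Disagreement:** the first side and scene readings of the vase mouth differed by 10 mm in y. A second side reading moved about 4 mm towards the others, and the wrist camera fell between the two. I put it down to side-camera noise, because only a few pixels of the mouth are visible there. No other check failed, and the hand-in gives no verdict.

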